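# Set a sine plate on its setting block

### The job

Set the sine plate to its steepest angle: first stand the tallest of the three square steel setting blocks upright in the middle of the bright polished pad of the sine plate's base and let go of it, while the top plate is still swung up. Then tip the top plate over and down until the roller at its free end rests on the block, leaving the block standing on the pad.

Things in the scene. Friction and masses are not known exactly. Their poses are not given: they have to be found in the camera images.
- block_tall_center (a point): Centre (half-way up) of the tallest setting block: steel, 40 x 40 mm square, 60 mm tall, about 0.6 kg, loose, standing on the bench at the robot's right, a small dark mark in its top. z is its upright axis, x and y are square to its sides. Its two look-alikes are 40 mm square but only 42 and 28 mm tall; the three stand about 105 mm apart in any order.
- pad (a point): Centre of the pad: a bright 50 mm square on the dark steel base of the sine plate, flush with the base's top face, 16 mm above the bench. The base is fixed, 220 x 110 x 16 mm. z is up, x points along the base from the hinge towards the pad, y runs along the hinge.
- hinge (a point): Middle of the top plate's hinge axis: 10 mm above the base's top face, 137.5 mm from the pad's centre along the pad's -x; axes as the pad's. The aluminium plate is 84 mm wide, reaches 165 mm out from the axis; when level, its faces lie 10 and 24 mm above the axis. A 20 mm steel roller lies across its inner (pad) side, 150 mm out, level with the axis when the plate is level.
- sine_plate (a joint): Plate angle, rad: 0 flat over the base, 1.57 upright, stop at 1.75; starts at 1.35 to 1.65. Its outer face (away from the pad) is free to be pushed. The hinge is stiff and damped: above about 1.15 the plate stays where left (2 to 5 N at its free end moves it slowly); below about 1.0 it sinks by its own weight within a few seconds. On the tallest block it reads 0.41.
Things that resemble listed ones, but are neither listed nor needed, are in the scene too. What is shaped like the part that bears pad but green or pink is not meant.

How it is judged:
On the way:
1. the tallest block stands released on the pad (centre within 15 mm of the pad's centre) with the plate still swung up (above 1.0 rad) (horizontal distance between block_tall_center and pad below 0.015 m and angle between block_tall_center's own z axis and vertical below 0.1 rad and z of block_tall_center in the frame of pad below 0.034 m and contact force between the fingers and block_tall below 0.2 N and value of joint sine_plate above 1 rad), for 0.2 s.
At the end, for the whole second after the job is handed in: The tallest block stands upright (within 0.1 rad) on the base with its centre within 18 mm of the pad's centre, and the plate is at rest between 0.37 and 0.45 rad, its roller on the block (horizontal distance between block_tall_center and pad below 0.018 m and angle between block_tall_center's own z axis and vertical below 0.1 rad and z of block_tall_center in the frame of pad between 0.026 and 0.034 m and value of joint sine_plate between 0.37 and 0.45 rad and velocity of joint sine_plate between -0.05 and 0.05 rad/s); the robot touches nothing.
It also fails if it takes over 56 s, if anything falls off the work surface, if the arm or the gripper's body presses on something with over 40 N, if the wrist force passes 120 N, or if a joint passes its speed limit or range.

### The arm

A 6-joint arm with a two-finger parallel gripper is mounted at the origin on the work surface. World frame = base frame: x ahead of the robot, y to its left, z up, the work surface at z = 0. Lengths are in m, angles in rad, forces in N, time in s.
With the tool pointing down it reaches from about 0.35 to 0.975 m from the base axis. Payload 4.9 kg.
Tool frame: the origin (TCP) lies midway between the tips of the shut fingers; the grasp point (between the pads) lies 19 mm behind it (manip.pinch_z is the distance from the TCP to the grasp point, in m); z points along the fingers, y is the direction in which the jaws open and shut (so a half turn about z gives the same grasp; the last joint's range is limited). The gripper opens to 85 mm and grips with 20 to 120 N. Pads are 22 mm wide; open, the fingers measure 114 mm over their backs; the gripper's body (76 mm by 85 mm) begins 54 mm behind the grasp point. The pads swing forward as they close: fully open they stand 13 mm farther back than shut.
Start: joints at [-1.428, 0.053, 1.613, -0, 1.476, -0.119], TCP at [0.162, -0.604, 0.231] pointing down, gripper open.
Joint ranges: [-3.01, 3.01], [-1.01, 2.22], [0.06, 2.58], [-1.02, 4.17], [0.09, 2.62], [-3.14, 3.14]. Speed limits (rad/s): [2.57, 2.57, 3.14, 3.14, 3.14, 3.14].

### API

Orientations are given as a unit quaternion [w, x, y, z].
In Python, from plant import manip gives the robot as it stands.
- The arm moves only by the tool drive_tool, never from a script. Its argument "commands" is text: rows parted by semicolons, each of 5 numbers parted by spaces: the finger opening in mm, from 0 to 85.4, then the shift along the tool's x, y, z in units of 30 mm (1.0 is 30 mm), then the turn about the tool's z in degrees. A call has exactly 8 rows; each row shifts and turns the commanded pose from where the row before left it, along the tool's axes as they then stand; what a row does not reach is not made up. A row lasts 1/8 s, in which the tool goes at most 62.5 mm and 10.7 degrees, less where a joint would pass 70% of its speed; a pose out of reach is approached as far as the arm can. A call is refused whole if a number of a shift passes 1 or a number of a turn 10.7, either way. A call with a gripper value outside its range is refused whole. The fingers move at their own pace and stop on an object; the grip force is fixed at half the most. Time passes only in rows, so rows that do not move let the fingers close, or fill a call up. It gives the time, the measured TCP pose, the force and the opening at its end, in the units of the state.
- manip.state(): the state, without advancing time (a new reading comes with each control period).
- manip.grab_frame(name): name is "side" or "top"; returns the picture (384x512x3 uint8, red, green, blue); there is no depth.
- manip.camera_params(name): a dict with "fx", "fy", "cx", "cy" (pixels), "xyz" and "orientation" of the camera in the world. Camera axes: x right, y down, z forward; pixel columns grow to the right and rows downward; lengths in m; the calibration is good to about 2 mm. A picture is of the moment at which its call begins. camera_params takes no time and is no camera call.
- manip.job_done(): hands the job in, once; it reports no verdict.
The state is a dict: "time": time; "joint_pos": joint angles; "joint_vel": joint speeds; "joint_efforts": joint torques, N m; "tool_pos": TCP position; "tool_rot": TCP orientation; "contact_force": force on the tool from outside, world axes, zero at the start; "ft_torque": the same for the moment, N m; "gripper_width": opening from 0.0 (shut) to 1.0 (fully open).
Only numpy, scipy, OpenCV 4.12 (cv2) and the standard library are available. Lean on these libraries where they do the work, as an engineer would, in place of code of your own. Each camera call takes 0.05 s, during which the arm holds its last target. There are 200 camera calls.

## Working session

There is one attempt and no reset: what is moved stays moved. The work goes in short steps, Python scripts to look and compute and a tool call to move; the robot and the scene stay as the last step left them, time stands still between calls to the robot, and variables do not carry over. Pictures are saved under pics/ and viewed, about 8 in all and at most 12, crops included, and the job is handed in when it is done.

Besides the shell and the picture viewer there is one more tool, called after "Emit:" as a command line: name --argument value ..., lists and objects as JSON in quotes. drive_tool: Moves the arm, as the interface text tells. Its arguments: {"type":"object","properties":{"commands":{"type":"string"}},"required":["commands"]}

```bash
mkdir -p pics
python3 - <<'E'
from plant import manip
import cv2,numpy as np
s=manip.state();print(s['time'],s['tool_pos'],s['tool_rot'],manip.pinch_z)
ims=[]
for n in("top","side"):
    im=manip.grab_frame(n);cv2.imwrite(f"pics/{n}0.png",im[...,::-1]);print(n,manip.camera_params(n))
E
```

```text
0.0 [ 0.16167059 -0.60307672  0.23006267] [-1.02756229e-03  9.91443409e-01  1.30533180e-01 -1.02004246e-05] 0.0187
top {'fx': 347.10034658387417, 'fy': 347.10034658387417, 'cx': 253.71426992167181, 'cy': 192.82374239243083, 'xyz': array([ 0.29921661, -0.08045184,  0.9515657 ]), 'orientation': array([-0.05913087,  0.70940222, -0.70128787,  0.03804397])}
side {'fx': 482.03077221333945, 'fy': 482.03077221333945, 'cx': 250.51739004192825, 'cy': 196.15103591037575, 'xyz': array([0.08733802, 0.72095209, 0.86011753]), 'orientation': array([ 0.07627072, -0.19148774,  0.89930236, -0.38570776])}
```

View pics/top0.png

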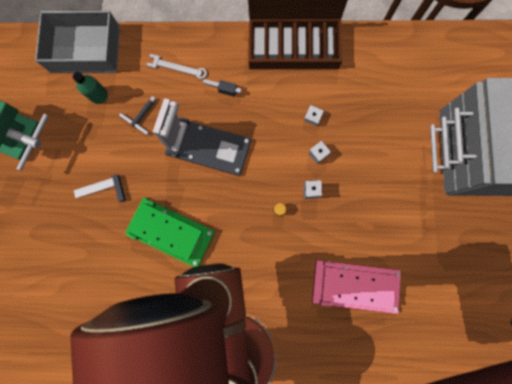

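View pics/side0.png

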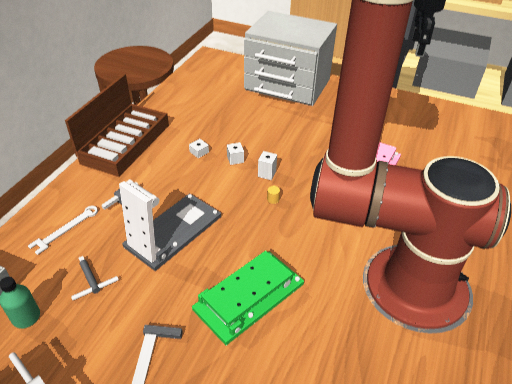

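Both views show the dark sine plate with its bright pad at top (228,152) and side (190,214). The three blocks are at top (314,115), (320,152), (313,188) and side (199,147), (236,153), (267,165). Next I'll enlarge the blocks and measure them.

```bash
cat > h.py <<'E'
import numpy as np,cv2
from plant import manip
from scipy.spatial.transform import Rotation as R
def cam(n):
    p=manip.camera_params(n);q=p['orientation'];return p,R.from_quat([q[1],q[2],q[3],q[0]]).as_matrix()
def ray(n,u,v):
    p,M=cam(n);return p['xyz'],M@np.array([(u-p['cx'])/p['fx'],(v-p['cy'])/p['fy'],1])
def onz(n,u,v,z):
    o,d=ray(n,u,v);return o+d*(z-o[2])/d[2]
def proj(n,P):
    p,M=cam(n);c=M.T@(np.asarray(P)-p['xyz']);return p['fx']*c[0]/c[2]+p['cx'],p['fy']*c[1]/c[2]+p['cy']
def tri(a,b):
    o1,d1=ray("top",*a);o2,d2=ray("side",*b)
    t=np.linalg.lstsq(np.c_[d1,-d2],o2-o1,rcond=None)[0];A=o1+t[0]*d1;B=o2+t[1]*d2
    return (A+B)/2,np.linalg.norm(A-B)
E
python3 - <<'E'
from h import *
t=cv2.imread("pics/top0.png");s=cv2.imread("pics/side0.png")
a=cv2.resize(t[95:210,150:340],None,fx=4,fy=4,interpolation=cv2.INTER_CUBIC)[:, :760]
cv2.imwrite("pics/ct.png",a)
cv2.imwrite("pics/cs.png",cv2.resize(s[130:270,110:290],None,fx=4.2,fy=4.2,interpolation=cv2.INTER_CUBIC))
for n,im in(("top",t),("side",s)):
    hsv=cv2.cvtColor(im,cv2.COLOR_BGR2HSV)
    m=((hsv[...,1]<60)&(hsv[...,2]>120)).astype(np.uint8)
    k,l,st,c=cv2.connectedComponentsWithStats(m)
    for i in range(1,k):
        x,y,w,h,A=st[i]
        if 60<A<900 and (150<c[i][0]<340 and 95<c[i][1]<260):
            cn=max(cv2.findContours((l==i).astype(np.uint8),cv2.RETR_EXTERNAL,cv2.CHAIN_APPROX_NONE)[0],key=len)
            print(n,st[i],c[i].round(1),cv2.minAreaRect(cn))
E
```

```text
top [153  99  24  37 452] [164.4 117.2] ((164.4499969482422, 117.1500015258789), (14.230247497558594, 36.04996109008789), 18.434947967529297)
top [305 106  19  18 209] [314.  114.1] ((314.0, 114.0), (14.968935012817383, 14.70632266998291), 23.198589324951172)
top [310 141  21  20 232] [319.8 150.7] ((319.8658752441406, 150.70733642578125), (15.305028915405273, 16.085899353027344), 51.34019088745117)
top [216 143  21  20 295] [226.7 152.6] ((226.5192413330078, 152.09616088867188), (19.295272827148438, 16.751806259155273), 15.255120277404785)
top [304 180  18  17 253] [312.7 188.4] ((312.5, 188.0), (17.0, 16.0), 0.0)
side [189 139  20  19 261] [198.5 147.9] ((198.70001220703125, 147.89999389648438), (16.54690170288086, 18.335756301879883), 63.43495178222656)
side [227 142  17  23 318] [235.  153.2] ((235.00997924804688, 153.06997680664062), (20.788938522338867, 16.68772315979004), 81.8698959350586)
side [258 151  19  29 402] [266.1 164.9] ((266.07647705078125, 164.9058837890625), (17.89676284790039, 26.248586654663086), 12.52880859375)
side [177 204  28  21 334] [190.4 213.7] ((190.40245056152344, 213.37806701660156), (17.335289001464844, 22.957542419433594), 51.34019470214844)
```

View pics/ct.png

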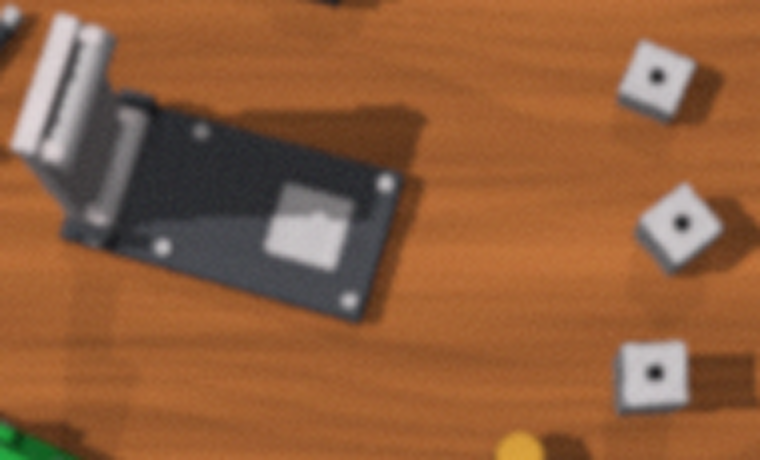

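View pics/cs.png

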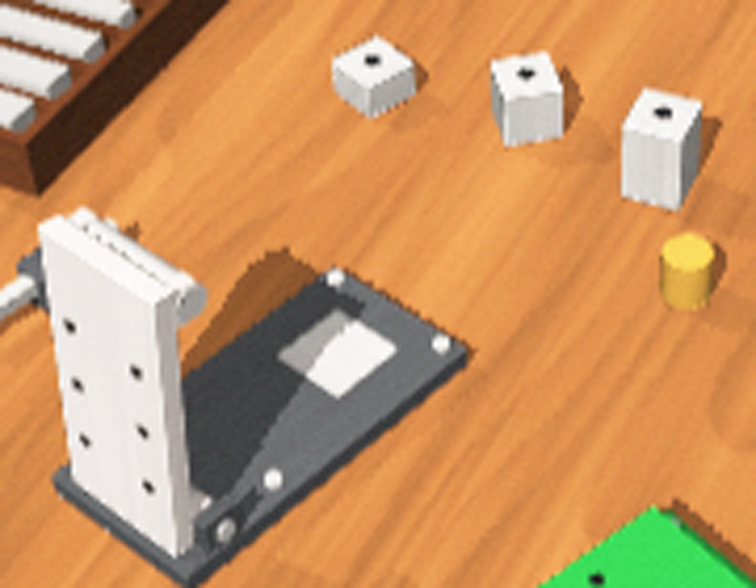

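Three candidates stand in a row. Side (267,165), which is top (313,188), has clearly the largest side faces, so it is the 60 mm block. The other two are 42 mm (centre) and 28 mm (far). Now the positions.

Run:
```python
from h import *
T=lambda x,y:((x+.5)/4-.5+150,(y+.5)/4-.5+95)
S=lambda x,y:((x+.5)/4.2-.5+110,(y+.5)/4.2-.5+130)
print("robot in front? mark tri:")
for a,b in(((655,373),(663,113)),((682,223),(527,74)),((657,76),(372,61))):print(tri(T(*a),S(*b)))
print("mark z=.06",onz("top",*T(655,373),.06),onz("side",*S(663,113),.06))
c=[onz("top",*T(*p),.06)[:2] for p in((621,344),(686,342),(689,408),(621,411))]
print("blk corners",np.round(c,4),np.mean(c,0));
for i in range(4):
    d=c[(i+1)%4]-c[i];print(np.linalg.norm(d),np.degrees(np.arctan2(d[1],d[0]))%90)
for n,f,P in(("top",T,((287,183),(353,199),(335,270),(265,251))),("side",S,((342,310),(397,348),(337,397),(278,355)))):
    c=np.array([onz(n,*f(*p),.016)[:2] for p in P]);print("pad",n,c.round(4).tolist(),c.mean(0))
    for i in range(4):
        d=c[(i+1)%4]-c[i];print(np.linalg.norm(d),np.degrees(np.arctan2(d[1],d[0])))
for n,f,P in(("top",T,((403,175),(360,321),(65,237))),("side",S,((333,268),(468,352)))):
    c=np.array([onz(n,*f(*p),.016)[:2] for p in P]);print("base",n,c.round(4).tolist())
    for i in range(len(c)-1):
        d=c[i+1]-c[i];print(np.linalg.norm(d),np.degrees(np.arctan2(d[1],d[0])))
# plate roller / top edge
print("plate outer top corners tri",tri(T(62,15),S(45,228)),tri(T(14,150),S(160,300)))
```

```text
robot in front? mark tri:
(array([ 0.43769703, -0.20724187,  0.05831822]), np.float64(0.0011292753794985063))
(array([ 0.54241769, -0.22893199,  0.03990697]), np.float64(0.0009423092419964993))
(array([ 0.65094445, -0.21537973,  0.02526671]), np.float64(0.0013447590892602228))
mark z=.06 [ 0.43688718 -0.20714487  0.06      ] [ 0.43752869 -0.20521617  0.06      ]
blk corners [[ 0.4557 -0.1854]
 [ 0.4574 -0.2273]
 [ 0.4143 -0.2287]
 [ 0.4119 -0.1851]] [ 0.43482915 -0.20662792]
0.04200797847654614 2.277912134530766
0.043132787263858226 1.8066016557233695
0.0436910499216542 3.1193103468598906
0.043820108081758596 89.61855053185296
pad top [[0.5754, 0.0406], [0.5641, -0.0057], [0.5136, 0.0057], [0.5267, 0.0546]] [0.54495444 0.02380633]
0.04766054452962327 -103.63700544304322
0.051791051841931765 167.22921365279248
0.050604804778233044 74.97906205517683
0.05060847700101585 -16.067905327352317
pad side [[0.5598, -0.0058], [0.5154, 0.0087], [0.5283, 0.0572], [0.5755, 0.0421]] [0.54473019 0.02557013]
0.0466741717928788 161.92353662025687
0.05020062694449623 75.1698407633579
0.04958991154855894 -17.701655595623876
0.05044451904785606 -108.15812667507794
base top [[0.5815, -0.0402], [0.478, -0.0122], [0.5358, 0.1947]]
0.10725739378887013 164.86735979080373
0.21488515360157157 74.38169538169258
base side [[0.5823, -0.0354], [0.4763, -0.0054]]
0.11010290902771742 164.21078924649714
plate outer top corners tri (array([0.62432165, 0.15214265, 0.18815149]), np.float64(0.0006122440922836337)) (array([0.54240044, 0.17498035, 0.19172212]), np.float64(0.0004742282555866408))
```

Triangulated mark heights of 58, 40 and 25 mm fit blocks of 60, 42 and 28 mm. The target block is at (0.437,-0.207) with yaw about 2°. The pad is at (0.545,0.0245), with pad x at about -105.5°; its edges measure 47–52 mm and both views agree to 2 mm. The plate angle is about 1.46. Time to move.

Emit:
drive_tool --commands "85 0 0 0 6.5; 85 0 0 0 6.5; 85 0.7 -0.95 0 0; 85 0.7 -0.95 0 0; 85 0.7 -0.95 0 0; 85 0.7 -0.95 0 0; 85 0.7 -0.95 0 0; 85 0.7 -0.95 0 0"

```text
time: 1.1
tool_pos: [0.2821, -0.4271, 0.2308]
tool_rot: [-0.0, 1.0, 0.017, -0.0]
contact_force: [1.0, 0.2, -0.3]
gripper_width: 0.995
```

Emit:
drive_tool --commands "85 0.75 -0.98 0 0; 85 0.75 -0.98 0 0; 85 0.75 -0.98 0 0; 85 0.75 -0.98 0 0; 85 0.75 -0.98 0.5 0; 85 0.75 -0.98 1 0; 85 0.75 -0.98 1 0; 85 0 0 0 0"

```text
time: 2.1
tool_pos: [0.4308, -0.2142, 0.1526]
tool_rot: [-0.002, 1.0, 0.019, -0.003]
contact_force: [-0.6, 0.2, 0.9]
gripper_width: 1.001
```

Run:
```python
from h import *
s=manip.state();q=s['tool_rot'];M=R.from_quat([q[1],q[2],q[3],q[0]]).as_matrix()
p=s['tool_pos'];print(s['time'],p,s['joint_pos'],np.degrees(np.arctan2(M[1,0],M[0,0])),"to go units",M.T@(np.array([.437,-.207,.021])-p)/.03)
ims=[manip.grab_frame(n) for n in("top","side")]
cv2.imwrite("pics/a_top.png",ims[0][...,::-1]);cv2.imwrite("pics/a_side.png",ims[1][...,::-1])
c=np.hstack([cv2.resize(ims[0][140:240,250:370],None,fx=3.3,fy=3.3),cv2.resize(ims[1][80:180,200:320],None,fx=3.3,fy=3.3)])
cv2.imwrite("pics/a.png",c[...,::-1])
```

```text
2.1 [ 0.43078704 -0.21417958  0.15259455] [-6.16393037e-01 -2.35185220e-01  2.01569811e+00  2.64016801e-04
  1.36797706e+00  9.15940238e-01] 2.201342940332102 to go units [ 0.23944139 -0.21186573  4.38625058]
```

View pics/a.png

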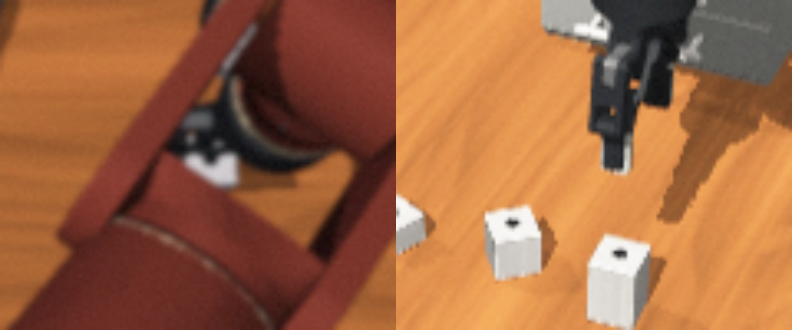

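The arm hangs just above the target block, fingers along y (side crop, mark at (620,253)). Descending and gripping.

Emit:
drive_tool --commands "85 0.24 -0.21 0 0; 85 0 0 1 0; 85 0 0 1 0; 85 0 0 1 0; 85 0 0 0.8 0; 85 0 0 0.5 0; 40 0 0 0 0; 30 0 0 0 0"

```text
time: 3.2
tool_pos: [0.4398, -0.2114, 0.0286]
tool_rot: [0.001, 1.0, 0.017, 0.001]
contact_force: [0.0, -1.0, 1.7]
gripper_width: 0.601
```

Emit:
drive_tool --commands "30 0 0 0 0; 30 0 0 0 0; 30 0 0 0 0; 30 0 0 -0.5 0; 30 0 0 -1 0; 30 0 0 -1 0; 30 0 0 -1 0; 30 0 0 0 0"

```text
time: 4.2
tool_pos: [0.4401, -0.2118, 0.1348]
tool_rot: [0.002, 1.0, 0.017, 0.002]
contact_force: [0.8, -0.4, -6.1]
gripper_width: 0.457
```

Run:
```python
from h import *
s=manip.state();q=s['tool_rot'];M=R.from_quat([q[1],q[2],q[3],q[0]]).as_matrix()
p=s['tool_pos'];print(s['time'],p,s['gripper_width'],s['contact_force'],np.degrees(np.arctan2(M[1,0],M[0,0])),"to go units",M.T@(np.array([.545,.0245,.15])-p)/.03)
im=manip.grab_frame("side")
cv2.imwrite("pics/b.png",cv2.resize(im[80:230,160:340],None,fx=4,fy=4)[...,::-1])
```

```text
4.2 [ 0.44008497 -0.21177842  0.13476423] 0.4565688047156268 [ 0.79909728 -0.41995408 -6.13307018] 1.998772588613042 to go units [ 3.77184391 -7.74724494 -0.52157055]
```

View pics/b.png

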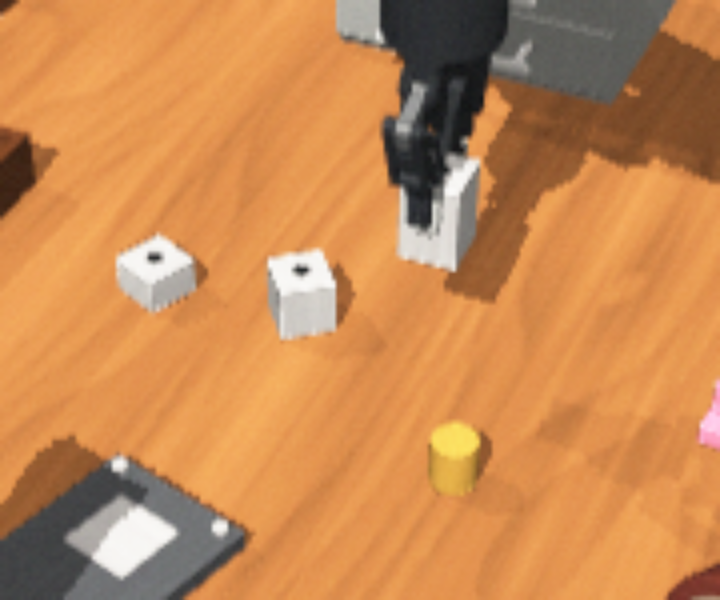

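The block is held upright: opening 39 mm, about 6 N of weight. Carrying it to the pad, turning 17.5°.

Emit:
drive_tool --commands "30 0 0 0 8.75; 30 0 0 0 8.75; 30 0.15 -0.95 0 0; 30 0.15 -0.95 0 0; 30 0.15 -0.95 0 0; 30 0.15 -0.95 0 0; 30 0.15 -0.95 0 0; 30 0.15 -0.95 0 0"

```text
time: 5.25
tool_pos: [0.509, -0.0519, 0.1292]
tool_rot: [-0.0, 0.991, -0.135, -0.002]
contact_force: [0.6, -1.0, -7.0]
gripper_width: 0.454
```

Emit:
drive_tool --commands "30 0.15 -0.9 0 0; 30 0.15 -0.9 0 0; 30 0.1 -0.6 0 0; 30 0 -0.4 0 0; 30 0 0 0.5 0; 30 0 0 0.5 0; 30 0 0 0 0; 30 0 0 0 0"

```text
time: 6.25
tool_pos: [0.5445, 0.0242, 0.1021]
tool_rot: [0.0, 0.991, -0.135, -0.0]
contact_force: [-0.6, 0.8, -6.3]
gripper_width: 0.458
```

Run:
```python
from h import *
s=manip.state();q=s['tool_rot'];M=R.from_quat([q[1],q[2],q[3],q[0]]).as_matrix()
p=s['tool_pos'];print(s['time'],p,s['gripper_width'],s['contact_force'],np.degrees(np.arctan2(M[1,0],M[0,0])),"to go units",M.T@(np.array([.547,.024,.044])-p)/.03)
a=manip.grab_frame("top");b=manip.grab_frame("side")
c=np.hstack([cv2.resize(a[105:195,150:250],None,fx=4,fy=4),cv2.resize(b[155:245,140:240],None,fx=4,fy=4)])
cv2.imwrite("pics/c.png",c[...,::-1])
```

```text
6.25 [0.54450376 0.02415116 0.10208203] 0.4577730597575183 [-0.59314304  0.78859487 -6.28605724] -15.54227797210566 to go units [ 0.08211145 -0.01778408  1.93603948]
```

View pics/c.png

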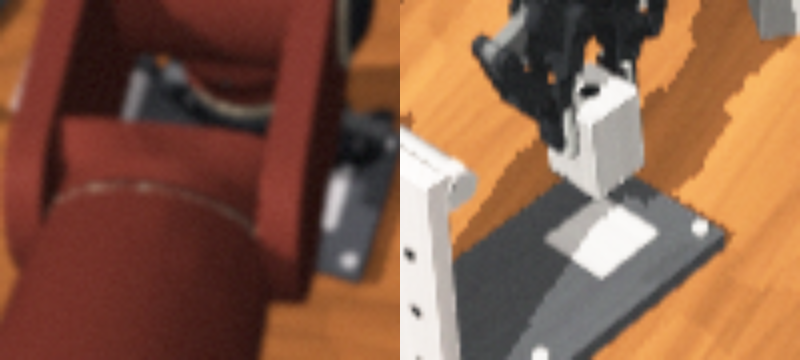

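Run:
```python
from h import *
for z in(.13,.135):print(onz("side",140+190.5/4-.5,155+91.5/4-.5,z))
```

```text
[0.54512001 0.0216752  0.13      ]
[0.54198503 0.026464   0.135     ]
```

In the side view the mark lies within 3 mm of the pad's centre (pad by the same camera: 0.5447, 0.0256). I'll shift +x by 2.4 mm and lower about 58 mm.

Emit:
drive_tool --commands "30 0.08 0 0 0; 30 0 0 0.6 0; 30 0 0 0.6 0; 30 0 0 0.4 0; 30 0 0 0.2 0; 30 0 0 0.08 0; 30 0 0 0.04 0; 30 0 0 0 0"

```text
time: 7.35
tool_pos: [0.5474, 0.024, 0.0453]
tool_rot: [-0.0, 0.991, -0.135, 0.001]
contact_force: [-0.4, -0.2, -6.3]
gripper_width: 0.46
```

Emit:
drive_tool --commands "30 0 0 0.03 0; 30 0 0 0.03 0; 30 0 0 0.03 0; 30 0 0 0 0; 30 0 0 0 0; 30 0 0 0 0; 30 0 0 0 0; 30 0 0 0 0"

```text
time: 8.35
tool_pos: [0.5477, 0.024, 0.045]
tool_rot: [0.0, 0.991, -0.135, 0.0]
contact_force: [-7.8, 0.8, 11.4]
gripper_width: 0.457
```

The block is on the pad. I'll ease off 1 mm, open and lift.

Emit:
drive_tool --commands "30 0 0 -0.03 0; 30 0 0 0 0; 50 0 0 0 0; 70 0 0 0 0; 70 0 0 0 0; 70 0 0 0 0; 70 0 0 0 0; 70 0 0 -0.3 0"

```text
time: 9.35
tool_pos: [0.5462, 0.024, 0.0513]
tool_rot: [0.0, 0.991, -0.135, -0.001]
contact_force: [0.2, 0.2, 0.5]
gripper_width: 0.821
```

Emit:
drive_tool --commands "70 0 0 -1 0; 70 0 0 -1 0; 70 0 0 -1 0; 70 0 0 -1 0; 70 0 0 -1 0; 0 0 0 -1 0; 0 0 0 -0.5 0; 0 0 0 0 0"

```text
time: 10.35
tool_pos: [0.5476, 0.024, 0.2483]
tool_rot: [-0.0, 0.991, -0.135, 0.001]
contact_force: [-0.9, 0.1, 0.1]
gripper_width: 0.18
```

Run:
```python
from h import *
s=manip.state();q=s['tool_rot'];M=R.from_quat([q[1],q[2],q[3],q[0]]).as_matrix()
p=s['tool_pos'];print(s['time'],p,s['gripper_width'],s['contact_force'],"to go units",M.T@(np.array([.601,.229,.25])-p)/.03)
b=manip.grab_frame("side")
cv2.imwrite("pics/d.png",cv2.resize(b[130:280,110:260],None,fx=4,fy=4)[...,::-1])
```

```text
10.35 [0.54756724 0.02395104 0.2483274 ] 0.17976173273523313 [-0.87743725  0.09265348  0.14156378] to go units [-0.10998833 -7.06238523 -0.05257994]
```

View pics/d.png

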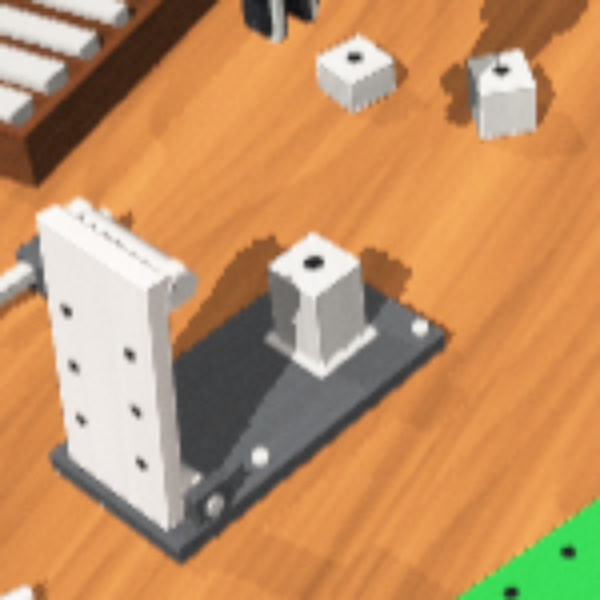

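The block stands centred on the pad, mark at (314,262) in the crop. The plate is still up. Now over the plate to its outer side.

Emit:
drive_tool --commands "0 0 -1 -0.2 0; 0 0 -1 0 0; 0 0 -1 0 0; 0 0 -1 0 0; 0 0 -1 0 0; 0 -0.1 -1 0 0; 0 0 -1 0 0; 0 0 -0.1 0 0"

```text
time: 11.4
tool_pos: [0.6001, 0.2312, 0.2503]
tool_rot: [0.001, 0.991, -0.134, -0.002]
contact_force: [-0.4, -0.7, 0.6]
gripper_width: 0.0
```

Run:
```python
from h import *
s=manip.state();print(s['time'],s['tool_pos'],s['contact_force'])
P=onz("side",110+314.5/4-.5,130+262.5/4-.5,.076);print("block mark",P,"pad side .5447 .0256")
```

```text
11.4 [0.60013419 0.23124071 0.25025855] [-0.42036259 -0.66322316  0.56439771]
block mark [0.5459489  0.02423169 0.076     ] pad side .5447 .0256
```

Emit:
drive_tool --commands "0 0 0 0.6 0; 0 0 0 0.9 0; 0 0 0 0.9 0; 0 0 0 0.6 0; 0 0 0 0.4 0; 0 0 0 0.1 0; 0 0 0 0 0; 0 0 0 0 0"

```text
time: 12.4
tool_pos: [0.6017, 0.2303, 0.1492]
tool_rot: [-0.0, 0.991, -0.135, 0.001]
contact_force: [-0.5, 0.6, -0.7]
gripper_width: 0.001
```

Emit:
drive_tool --commands "0 0 0.3 0 0; 0 0 0.3 0 0; 0 0 0.3 0 0; 0 0 0.2 0 0; 0 0 0.15 0 0; 0 0 0.15 0 0; 0 0 0.15 0 0; 0 0 0.15 0 0"

```text
time: 13.4
tool_pos: [0.5875, 0.181, 0.1483]
tool_rot: [-0.0, 0.991, -0.135, 0.0]
contact_force: [-0.1, 2.0, 1.6]
gripper_width: -0.003
```

Emit:
drive_tool --commands "0 0 0.12 0 0; 0 0 0.12 0 0; 0 0 0.12 0 0; 0 0 0.12 0 0; 0 0 0.12 0 0; 0 0 0.12 0 0; 0 0 0.12 0 0; 0 0 0.12 0 0"

```text
time: 14.4
tool_pos: [0.5795, 0.153, 0.1477]
tool_rot: [-0.0, 0.991, -0.135, -0.0]
contact_force: [0.0, 1.3, -0.9]
gripper_width: 0.002
```

Emit:
drive_tool --commands "0 0 0.12 0 0; 0 0 0.12 0 0; 0 0 0.12 0 0; 0 0 0.12 0 0; 0 0 0.12 0 0; 0 0 0.12 0 0; 0 0 0.12 0 0; 0 0 0.12 0 0"

```text
time: 15.4
tool_pos: [0.5719, 0.1251, 0.1479]
tool_rot: [0.0, 0.991, -0.135, 0.0]
contact_force: [0.7, 0.8, -0.3]
gripper_width: 0.003
```

Run:
```python
from h import *
s=manip.state();print(s['time'],s['tool_pos'],s['contact_force'])
b=manip.grab_frame("side")
cv2.imwrite("pics/e.png",cv2.resize(b[100:280,90:260],None,fx=3.3,fy=3.3)[...,::-1])
```

```text
15.4 [0.57192058 0.12507575 0.14794114] [ 0.70354434  0.7767289  -0.32469882]
```

View pics/e.png

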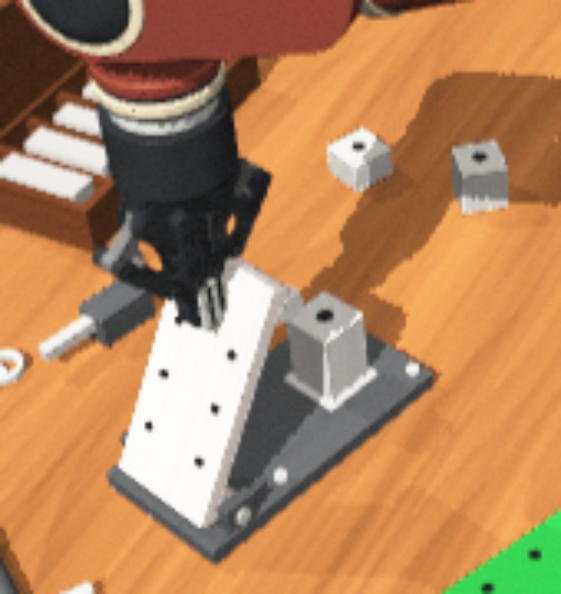

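The plate is at about 1 rad and following the fingers; the block is undisturbed. I'll push a little more, then pull back and let it sink.

Emit:
drive_tool --commands "0 0 0.12 0 0; 0 0 0.12 0 0; 0 0 0.12 0 0; 0 0 0.12 0 0; 0 0 0.12 0 0; 0 0 0.12 0 0; 0 0 0 0 0; 0 0 0 0 0"

```text
time: 16.45
tool_pos: [0.5662, 0.1045, 0.1479]
tool_rot: [0.0, 0.991, -0.135, -0.0]
contact_force: [-0.3, 0.5, -0.5]
gripper_width: 0.0
```

Emit:
drive_tool --commands "0 0 -0.3 -0.3 0; 0 0 -0.3 -0.6 0; 0 0 -0.3 -0.8 0; 0 0 0 -0.8 0; 0 0 0 -0.8 0; 0 0 0 -0.3 0; 0 0 0 0 0; 0 0 0 0 0"

```text
time: 17.45
tool_pos: [0.5729, 0.1307, 0.2547]
tool_rot: [0.0, 0.991, -0.135, -0.001]
contact_force: [-0.5, 0.2, -0.3]
gripper_width: 0.003
```

Emit:
drive_tool --commands "0 0 0 0 0; 0 0 0 0 0; 0 0 0 0 0; 0 0 0 0 0; 0 0 0 0 0; 0 0 0 0 0; 0 0 0 0 0; 0 0 0 0 0"

```text
time: 18.45
tool_pos: [0.5734, 0.1306, 0.2559]
tool_rot: [-0.0, 0.991, -0.135, 0.0]
contact_force: [0.1, 0.4, 0.4]
gripper_width: 0.001
```

Emit:
drive_tool --commands "0 0 0 0 0; 0 0 0 0 0; 0 0 0 0 0; 0 0 0 0 0; 0 0 0 0 0; 0 0 0 0 0; 0 0 0 0 0; 0 0 0 0 0"

```text
time: 19.45
tool_pos: [0.5734, 0.1306, 0.2559]
tool_rot: [0.0, 0.991, -0.135, -0.0]
contact_force: [-0.5, -0.1, 0.2]
gripper_width: 0.002
```

Run:
```python
from h import *
s=manip.state();print(s['time'],s['tool_pos'],s['contact_force'])
b=manip.grab_frame("side")
cv2.imwrite("pics/f.png",cv2.resize(b[100:280,90:260],None,fx=3.3,fy=3.3)[...,::-1])
```

```text
19.45 [0.57340169 0.13058657 0.25590819] [-0.46208574 -0.14809176  0.18374512]
```

View pics/f.png

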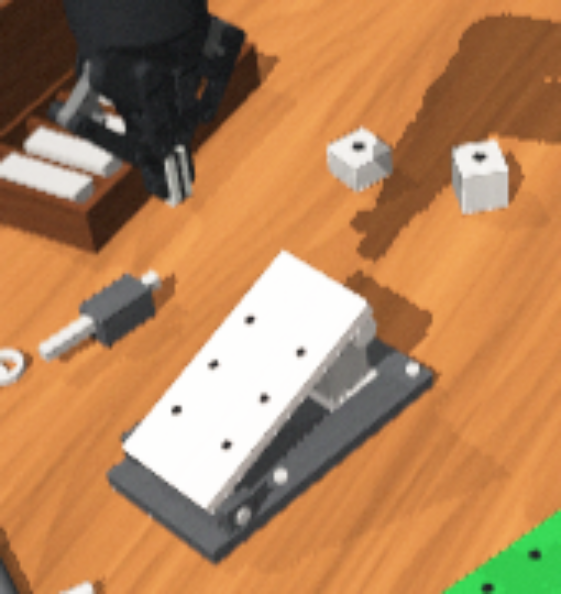

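The plate has sunk onto the block. I'll wait 2 s, check that nothing moves, and compare the corner with where 0.41 rad would put it.

Emit:
drive_tool --commands "0 0 0 0 0; 0 0 0 0 0; 0 0 0 0 0; 0 0 0 0 0; 0 0 0 0 0; 0 0 0 0 0; 0 0 0 0 0; 0 0 0 0 0"

```text
time: 20.5
tool_pos: [0.5734, 0.1306, 0.2559]
tool_rot: [-0.0, 0.991, -0.135, -0.0]
contact_force: [0.3, 0.0, -0.2]
gripper_width: -0.001
```

Emit:
drive_tool --commands "0 0 0 0 0; 0 0 0 0 0; 0 0 0 0 0; 0 0 0 0 0; 0 0 0 0 0; 0 0 0 0 0; 0 0 0 0 0; 0 0 0 0 0"

```text
time: 21.5
tool_pos: [0.5734, 0.1306, 0.2559]
tool_rot: [-0.0, 0.991, -0.135, 0.0]
contact_force: [-0.5, -0.3, 0.0]
gripper_width: -0.002
```

Run:
```python
from h import *
b=manip.grab_frame("side")[100:280,90:260]
f=cv2.resize(cv2.imread("pics/f.png"),(170,180),interpolation=cv2.INTER_AREA)[...,::-1]
d=cv2.absdiff(cv2.GaussianBlur(b,(3,3),0),cv2.GaussianBlur(f,(3,3),0)).max(2);print("diff plate region",np.percentile(d[70:],[50,99,100]))
x=np.array([-.267,-.964,0]);y=np.array([.964,-.267,0]);z=np.array([0,0,1]);h=np.array([.545,.0245,.026])-.1375*x
print("seen",90+368.5/3.3-.5,100+302.5/3.3-.5,"|",90+283/3.3-.5,100+252/3.3-.5)
for t in(.35,.41,.47):
    e=h+x*(.165*np.cos(t)-.024*np.sin(t))+z*(.165*np.sin(t)+.024*np.cos(t));print(t,[np.round(proj("side",e+k*y),1) for k in(-.042,.042)])
cv2.imwrite("pics/g.png",cv2.resize(b[80:150,60:140],None,fx=7,fy=7,interpolation=cv2.INTER_CUBIC)[...,::-1])
```

```text
diff plate region [ 1.  7. 25.]
seen 201.16666666666669 191.16666666666669 | 175.25757575757575 175.86363636363637
0.35 [array([203.5, 192.1]), array([177.5, 176.4])]
0.41 [array([201.7, 190.4]), array([175.6, 174.8])]
0.47 [array([199.8, 189. ]), array([173.6, 173.3])]
```

View pics/g.png

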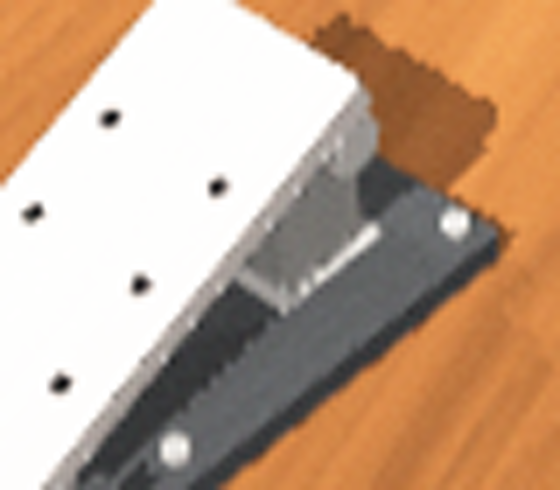

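The roller at (358,140) rests on the upright block, and an even rim of the pad shows around the block's foot. The plate corners match 0.41 rad within about 1 pixel and nothing is moving. Handing in.

```bash
python3 -c "
from plant import manip
print(manip.job_done())"
```

```text
the job is handed in; nothing more can be done
None
```

I stood the 60 mm block on the sine plate's pad and let go of it with the plate still up. I then pushed the plate over from its outer face to below 1 rad, and it sank onto the block by itself. I handed in at about 21.6 s of the 56 s allowed.

- **Block placement:** with the block released, the side camera put its mark about 2 mm from the pad's centre. In the last picture it stands upright with an even rim of pad visible on the sides in view.
- **Plate angle:** the free-end corners match 0.41 rad to about 1 pixel. A change of 0.06 rad moves them about 2 pixels, so this supports 0.41 but leaves a margin of roughly ±0.03 rad.
- **At rest:** two pictures 2 s apart showed no visible motion. The gripper was clear of everything, with a contact force of about 0.5 N or less, which is sensor noise.
- **Forces:** the largest force I read was about 14 N, when the block was set down. I only read forces at the end of each move.
- **Disagreements:** before moving, the heights triangulated for the three block tops came out 2 to 3 mm low (58, 40 and 25 mm), about what the 2 mm calibration allows. The two cameras differed by about 2 mm on the pad's position. No check failed.

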